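Top up the fish-finger pot and put its lid on

ROBOT

A 6-joint arm with a two-finger parallel gripper is mounted at the origin on the work surface. World frame = base frame: x ahead of the robot, y to its left, z up, the work surface at z = 0. Lengths are in m, angles in degrees, forces in N, time in s.
With the tool pointing down it reaches from about 0.3 to 0.75 m from the base axis. Payload 8.5 kg.
Tool frame: the origin (TCP) lies on the centre line of the jaws, within the pads' length; the fingertips stand env.tips_ahead ahead of it and the grasp point (between the pads) lies 8 mm behind it (env.tips_ahead is the distance from the TCP to the fingertips, in m); z points along the fingers, y is the direction in which the jaws open and shut (so a half turn about z gives the same grasp; the last joint's range is limited). The gripper opens to 85 mm and grips with 20 to 120 N. Pads are 22 mm wide; open, the fingers measure 114 mm over their backs; the gripper's body (76 mm by 85 mm) begins 54 mm behind the grasp point. The pads swing forward as they close: fully open they stand 13 mm farther back than shut.
Start: joints at [51.091, 21.807, 74.336, -0, 83.858, -12.336], TCP at [0.246, 0.492, 0.242] pointing down, gripper open.
Joint ranges: [-178.18, 178.18], [-50.72, 133.34], [12.68, 142.11], [-81.47, 261.47], [9.98, 163.14], [-165.26, 165.26]. Speed limits (degrees/s): [136.94, 136.94, 180, 180, 180, 180].

INTERFACE

Orientations are given as a 3x3 rotation matrix whose columns are the frame's x, y, z axes.
In Python, from rig import env gives the robot as it stands.
- The arm moves only by the tool servo_tool, never from a script. Its argument "commands" is a list of rows, each an object with "linear": the shift along the tool's x, y, z in mm, a list of three; "angular": the turn, a rotation vector about the tool's x, y, z in degrees, a list of three; "gripper": the opening, from -1 (shut) to 1 (fully open). In form: [{"linear": [x, y, z], "angular": [rx, ry, rz], "gripper": gripper}, ...]. A call has 1 to 20 rows; each row is the pose to reach, as a shift and turn from the pose commanded when the call began, along the tool's axes at that moment; what a row does not reach only later rows make up. A row lasts 1/10 s, in which the tool goes at most 50 mm and 8.59 degrees, less where a joint would pass 70% of its speed; a pose out of reach is approached as far as the arm can. A call with a gripper value outside its range is refused whole. The fingers move at their own pace and stop on an object; "force" is the grip in N (left out, the last holds). Time passes only in rows, so rows that repeat a pose let the fingers close. It gives the time, the measured TCP pose, the force and the opening at its end, in the units of the state.
- env.observe(): the state, without advancing time (a new reading comes with each control period).
- env.get_image(name): name is "scene" or "top" or "wrist"; returns a dict with "frame" (420x560x3 uint8, blue, green, red), "fx", "fy", "cx", "cy" (pixels), "cam_to_world" (4x4, takes a point from camera to world coordinates); the wrist camera has in their place "T_tool_cam" (4x4, takes a point from camera to tool coordinates, whose origin is the TCP and whose axes are the flange's). Camera axes: x right, y up, looking along -z (the intrinsics and any distortion apply to the point x, -y, -z); pixel columns grow to the right and rows downward; lengths in m; the calibration is good to about 2 mm. A picture is of the moment at which its call begins: read the wrist's pose just before it. There is no depth.
- env.close_job(): hands the job in, once; it reports no verdict.
Trained networks look in a picture, given as the dict that the camera call returned (one of the last four; its "shot" number tells which), for a name from the list of things; names that differ only in an ending like _2 or _b are one class to them, and where a whole thing is asked for, a point or a joint stands for the part that bears it (a point fixed in the world has none). Each returns a list of dicts, best first, with "confidence" (0 to 1); they miss things now and then, are a little off and sometimes report something else, mostly with a low value. They report only what shows in the picture. A call takes as long as a camera call. They do not tell look-alikes from the thing itself.
- env.trace(picture, query): "pixels" (420x560 bool, what is visible of it) and "extent" ([left, top, right, bottom] in pixels, round what is visible of it).
The state is a dict: "time_s": time; "q": joint angles; "qvel": joint speeds; "joint_efforts": joint torques, N m; "position": TCP position; "tool_rot": TCP orientation; "ft_force": force on the tool from outside, world axes, zero at the start; "wrist_torque": the same for the moment, N m; "grip_width": finger opening in m.
Only numpy, scipy, OpenCV 4.12 (cv2) and the standard library are available. Lean on these libraries where they do the work, as an engineer would, in place of code of your own. Each camera call takes 0.05 s, during which the arm holds its last target.

TASK

Put the last fish finger from the plate into the steel pot with the others, then close the pot with the lid that fits it, the larger of the two loose lids, sitting level and fully down on the rim. Leave the smaller lid where it lies.

Things in the scene. Friction and masses are not known exactly. Their poses are not given: they have to be found in the camera images.
- pot: Round open steel pot, fixed. Outside 168 mm, inside 160 mm across, rim 85 mm above the counter. Loop handles stick out 28 mm at its +y and -y sides, 56 to 68 mm up. Four fish fingers cover its floor, tops 28 mm above the counter. Origin: centre of its underside, on the counter; z up. The smaller saucepan with a long black handle is not this one.
- lid: Pot's lid, loose, steel, 186 mm across, 0.26-0.44 kg, lying knob up. Below: tapered lip 10 mm high, 124 (bottom) to 144 mm across, drops inside the pot; rim then rests on the pot's rim, origin 75 mm above the counter. Black round knob on the axis, 28 mm thick, 22 to 60 mm above the origin; steel round it 22 mm up, sloping to 14 at the edge. Origin: centre of underside, on the counter; z up.
- small_lid: Smaller lid with the same kind of knob, 130 mm across, lying on the counter; it belongs to the saucepan and is to be left alone. Origin: centre of its underside; z up through the knob.
- fish_finger: Loose breaded fish finger: firm bar 95 mm long (its x), 30 wide (its y), 22 high (z), 45 g, lying flat near the middle of a loose round white plate. Origin: centre of its underside, 6 mm above the counter at the start: the plate's floor is 6 mm thick, flat to 60 mm from its centre; its sloping rim is 190 mm across and 14 mm high.
Mind the look-alikes: they are no part of the job. What is shaped like the fish_finger but purple is not meant. What is shaped like the lid but turquoise is not meant.

How it is judged:
By the outcome, as a careful person would: the job done as asked, in the order asked, and still so for the second after the job is handed in, with the robot touching nothing.
It also fails if it takes over 64 s, if anything falls off the work surface, if the arm or the gripper's body presses on something with over 40 N, if the wrist force passes 120 N, or if a joint passes its speed limit or range.

## Working session

There is one attempt and no reset: what is moved stays moved. The work goes in short steps, Python scripts to look and compute and a tool call to move; the robot and the scene stay as the last step left them, time stands still between calls to the robot, and variables do not carry over. Pictures are saved under pics/ and viewed, and the job is handed in when it is done.

Besides the shell and the picture viewer there is one more tool, called after "Call:" as name(argument=value, ...) on one line, values as JSON. servo_tool: Moves the arm, as the interface text tells. Its arguments: {"type":"object","properties":{"commands":{"type":"array","items":{"type":"object","properties":{"linear":{"type":"array","items":{"type":"number"}},"angular":{"type":"array","items":{"type":"number"}},"gripper":{"type":"number"}}}},"force":{"type":"number"}},"required":["commands"]}

```bash
ls; mkdir -p pics
python3 - <<'E'
from rig import env
import cv2,numpy as np
s=env.observe();print(s['time_s'],s['position'],s['tool_rot'],env.tips_ahead,s['grip_width'])
for n in ['scene','top']:
    p=env.get_image(n);cv2.imwrite(f'pics/{n}0.png',p['frame']);print(n,p['fx'],p['fy'],p['cx'],p['cy'],np.round(p['cam_to_world'],3).tolist(),[k for k in p])
    for q in ['pot','lid','small_lid','fish_finger']:
        print(q,[(round(d['confidence'],2),[int(v) for v in d['extent']]) for d in env.trace(p,q)])
E
```

```text
pics
0.0 [0.24586094 0.49166985 0.24170585] [[-8.94351385e-01  4.47364198e-01 -9.35110752e-04]
 [ 4.47365064e-01  8.94350680e-01 -1.16612581e-03]
 [ 3.14634001e-04 -1.46126211e-03 -9.99998883e-01]] 0.011 0.08545438862069638
scene 532.9547328903706 532.9547328903706 279.08808143592137 207.86612985721206 [[-0.699, -0.621, 0.355, 1.123], [0.715, -0.609, 0.344, 0.465], [0.002, 0.494, 0.87, 1.491], [0.0, 0.0, 0.0, 1.0]] ['frame', 'fx', 'fy', 'cx', 'cy', 'cam_to_world', 'shot']
pot [(0.7, [378, 250, 450, 321])]
lid [(0.67, [242, 186, 303, 239]), (0.61, [182, 82, 234, 121]), (0.56, [232, 135, 269, 166])]
small_lid [(0.88, [232, 136, 270, 166])]
fish_finger [(0.83, [313, 268, 343, 287]), (0.71, [334, 331, 372, 348])]
top 425.85725289530495 425.85725289530495 285.0319002774308 213.60294467184522 [[0.026, 0.997, -0.067, 0.465], [-1.0, 0.026, -0.006, -0.123], [-0.004, 0.067, 0.998, 1.255], [0.0, 0.0, 0.0, 1.0]] ['frame', 'fx', 'fy', 'cx', 'cy', 'cam_to_world', 'shot']
pot [(0.88, [78, 211, 156, 273])]
lid [(0.96, [419, 237, 489, 302]), (0.81, [258, 179, 321, 241])]
small_lid [(0.86, [342, 232, 385, 281])]
fish_finger [(0.91, [183, 184, 205, 211]), (0.79, [119, 153, 154, 179])]
```

View pics/scene0.png

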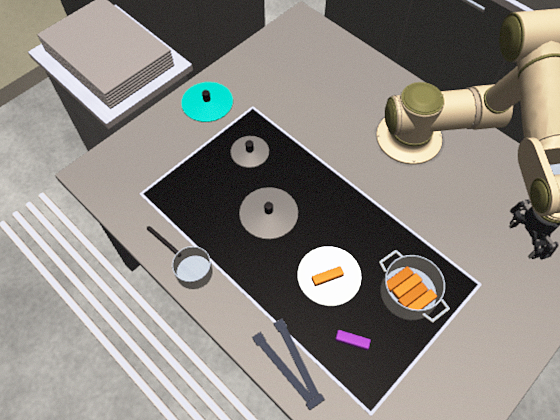

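View pics/top0.png

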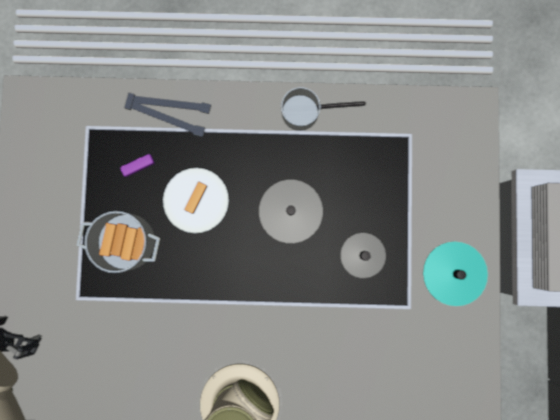

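The candidates are:
- **Fish fingers:** orange on the plate (top 196,197; scene 327,276), and purple (top 137,165), which is a look-alike. The orange one on the plate is meant.
- **Lids:** grey large (top 291,211), grey small (top 363,256), and turquoise (top 456,274), which is a look-alike. The large grey one is meant.
- **Pots:** the loop-handled pot (top 120,242) is meant, not the saucepan (301,108).

Next I'll measure these and check them in a crop.

```bash
cat > h.py <<'E'
import numpy as np,cv2
from rig import env
def ray(p,u,v,z,M=None):
    M=p['cam_to_world'] if M is None else M
    M=np.array(M); d=M[:3,:3]@np.array([(u-p['cx'])/p['fx'],-(v-p['cy'])/p['fy'],-1]); o=M[:3,3]
    return o+d*(z-o[2])/d[2]
def wpts(p,mask,z,M=None):
    vs,us=np.nonzero(mask); return np.array([ray(p,u,v,z,M)[:2] for u,v in zip(us,vs)])
def proj(p,X,M=None):
    M=np.array(p['cam_to_world'] if M is None else M)
    c=np.linalg.inv(M)@np.append(X,1); return p['cx']+p['fx']*c[0]/-c[2], p['cy']-p['fy']*c[1]/-c[2]
def wristM(s,p):
    T=np.eye(4);T[:3,:3]=s['tool_rot'];T[:3,3]=s['position'];return T@np.array(p['T_tool_cam'])
E
python3 - <<'E'
from h import *
for n in ['top','scene']:
    p=env.get_image(n)
    f=p['frame']; hsv=cv2.cvtColor(f,cv2.COLOR_BGR2HSV)
    for q,z in [('fish_finger',.02),('lid',.014),('pot',.085),('small_lid',.01)]:
        for d in env.trace(p,q):
            m=d['pixels'].astype(bool)
            P=wpts(p,m,z)
            r=cv2.minAreaRect(P.astype(np.float32)*1000)
            c,rad=cv2.minEnclosingCircle(P.astype(np.float32)*1000)
            print(n,q,round(d['confidence'],2),m.sum(),'mean',P.mean(0).round(4),'rect',np.round(r[0]),np.round(r[1]),round(r[2],1),'circ',np.round(c),round(rad), 'bgr',f[m].mean(0).round())
    # knob: dark pixels
    # knob top of lid via px
    if n=='top':
        c1=cv2.resize(f[170:290,70:200],None,fx=4,fy=4,interpolation=2); c2=cv2.resize(f[170:290,250:400],None,fx=4,fy=4,interpolation=2)
        # fit to 800 wide
        cv2.imwrite('pics/crop_a.png',cv2.resize(np.hstack([c1,c2]),(800,343)))
    for q in [('knob',) ]:pass
E
```

```text
top fish_finger 0.82 398 mean [0.6784 0.3208] rect [678. 320.] [38. 99.] 26.5 circ [679. 320.] 50 bgr [156.  79. 136.]
top lid 0.84 3279 mean [ 0.3888 -0.6117] rect [ 389. -613.] [184. 182.] 0.3 circ [ 389. -612.] 94 bgr [189. 197.  92.]
top lid 0.55 3129 mean [ 0.5565 -0.1325] rect [ 557. -133.] [182. 181.] 1.5 circ [ 558. -132.] 93 bgr [153. 156. 156.]
top pot 0.68 3535 mean [0.4555 0.3376] rect [455. 340.] [162. 220.] 1.5 circ [456. 340.] 112 bgr [115. 134. 150.]
top small_lid 0.68 1608 mean [ 0.4339 -0.3468] rect [ 434. -346.] [128. 128.] 1.0 circ [ 433. -346.] 67 bgr [139. 142. 142.]
scene fish_finger 0.9 418 mean [0.6799 0.3245] rect [680. 325.] [35. 96.] 27.3 circ [679. 324.] 48 bgr [191.  79. 171.]
scene fish_finger 0.61 348 mean [0.5851 0.1468] rect [585. 146.] [36. 97.] 64.5 circ [586. 148.] 49 bgr [ 77. 162. 229.]
scene lid 0.92 2370 mean [ 0.5555 -0.1317] rect [ 553. -133.] [185. 179.] 65.5 circ [ 555. -135.] 96 bgr [140. 146. 154.]
scene lid 0.6 1622 mean [ 0.3865 -0.6122] rect [ 386. -613.] [182. 181.] 44.5 circ [ 386. -614.] 94 bgr [202. 217.  11.]
scene pot 0.94 3519 mean [0.4679 0.3524] rect [460. 351.] [202. 189.] 39.0 circ [463. 350.] 114 bgr [100. 132. 162.]
scene small_lid 0.77 925 mean [ 0.4296 -0.3465] rect [ 430. -349.] [125. 126.] 44.9 circ [ 429. -346.] 66 bgr [130. 135. 143.]
```

View pics/crop_a.png

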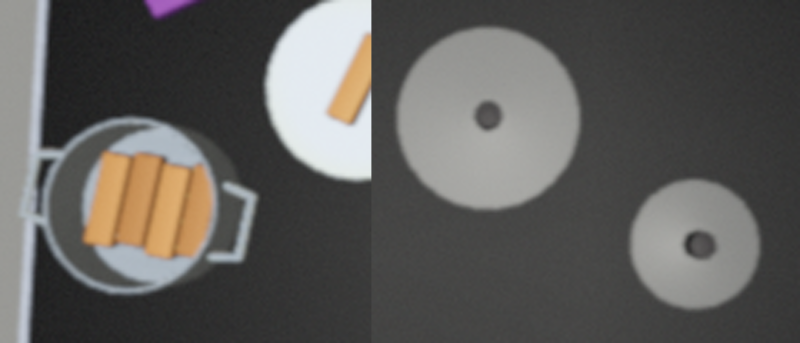

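Run:
```python
from h import *
for n,win in [('top',(170,165,230,235)),('scene',(300,255,355,300))]:
    p=env.get_image(n); f=p['frame']; hsv=cv2.cvtColor(f,cv2.COLOR_BGR2HSV)
    m=np.zeros(f.shape[:2],bool); l,t,r,b=win
    m[t:b,l:r]=(hsv[t:b,l:r,1]>90)&(abs(hsv[t:b,l:r,0].astype(int)-15)<10)
    P=wpts(p,m,.024).astype(np.float32)*1000
    q=cv2.minAreaRect(P); ev=np.linalg.eigh(np.cov(P.T))[1][:,1]
    print(n,m.sum(),P.mean(0),q,'ang',np.degrees(np.arctan2(ev[1],ev[0])))
    # lid knob top, pot rim ellipse
s=env.observe()
p=env.get_image('wrist');print(p['fx'],p['cx'],p['cy'],np.round(p['T_tool_cam'],3).tolist());cv2.imwrite('pics/w0.png',p['frame'])
```

```text
top 274 [588.36    146.39214] ((588.5471801757812, 145.6484375), (26.20228385925293, 88.3873519897461), 65.70210266113281) ang 155.4941106816186
scene 304 [589.43243 146.93054] ((589.2463989257812, 147.15328979492188), (30.587060928344727, 93.04241943359375), 65.4607162475586) ang 155.77492201230223
325.38518353996056 284.52864916000766 211.3713779251559 [[0.0, 0.965, 0.263, 0.067], [1.0, 0.0, -0.001, -0.0], [-0.001, 0.263, -0.965, -0.132], [0.0, 0.0, 0.0, 1.0]]
```

View pics/w0.png

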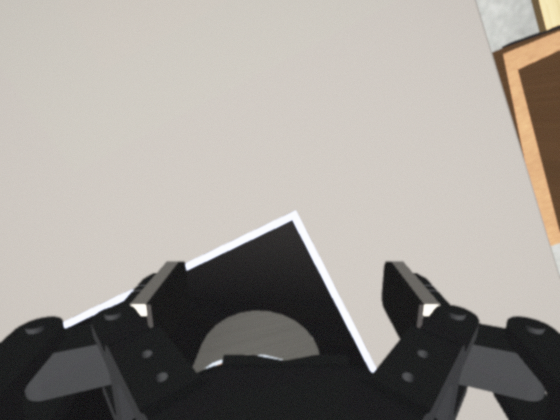

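Call:
servo_tool(commands=[{"linear": [-40, -14, 0], "angular": [0, 0, 0], "gripper": 1}, {"linear": [-80, -28, 0], "angular": [0, 0, 0], "gripper": 1}, {"linear": [-120, -41, 0], "angular": [0, 0, 0], "gripper": 1}, {"linear": [-160, -55, 0], "angular": [0, 0, 0], "gripper": 1}, {"linear": [-200, -68, 0], "angular": [0, 0, 0], "gripper": 1}, {"linear": [-240, -82, 0], "angular": [0, 0, 0], "gripper": 1}, {"linear": [-280, -96, 0], "angular": [0, 0, 0], "gripper": 1}, {"linear": [-320, -109, 10], "angular": [0, 0, -1], "gripper": 1}, {"linear": [-360, -122, 30], "angular": [0, 0, -2], "gripper": 0.4}, {"linear": [-400, -136, 50], "angular": [0, 0, -2.2], "gripper": 0.4}, {"linear": [-440, -148, 70], "angular": [0, 0, -2.2], "gripper": 0.4}, {"linear": [-460.5, -155.5, 90], "angular": [0, 0, -2.2], "gripper": 0.4}, {"linear": [-460.5, -155.5, 90], "angular": [0, 0, -2.2], "gripper": 0.4}, {"linear": [-460.5, -155.5, 90], "angular": [0, 0, -2.2], "gripper": 0.4}])

```text
time_s: 2.55
position: [0.5881, 0.1469, 0.1523]
tool_rot: [[-0.911, 0.413, -0.001], [0.413, 0.911, 0.0], [0.001, -0.0, -1.0]]
ft_force: [0.4, 0.3, 0.5]
grip_width: 0.0597
```

Run:
```python
from h import *
s=env.observe();p=env.get_image('wrist');cv2.imwrite('pics/w1.png',p['frame'])
M=wristM(s,p);print(s['time_s'],s['position'],s['tool_rot'].round(4),s['grip_width'])
f=p['frame'];hsv=cv2.cvtColor(f,cv2.COLOR_BGR2HSV)
m=(hsv[...,1]>100)&(abs(hsv[...,0].astype(int)-15)<10)
n,l,st,c=cv2.connectedComponentsWithStats(m.astype(np.uint8))
for i in range(1,n):
    if st[i,4]>300:
        P=wpts(p,l==i,.024,M).astype(np.float32)*1000;print(st[i],P.mean(0),cv2.minAreaRect(P))
# expected outline projection
```

```text
2.55 [0.58813775 0.14692255 0.15229252] [[-9.107e-01  4.131e-01 -8.000e-04]
 [ 4.131e-01  9.107e-01  2.000e-04]
 [ 8.000e-04 -1.000e-04 -1.000e+00]] 0.05970616137376615
[ 267  149   36  112 3774] [586.1635  147.73615] ((588.1455688476562, 146.81195068359375), (28.406047821044922, 94.47114562988281), 65.41619873046875)
```

View pics/w1.png

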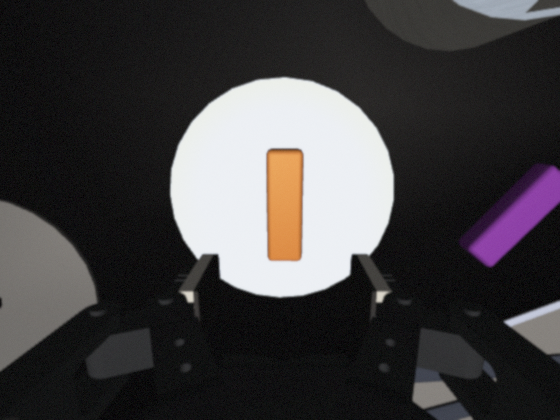

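The wrist view shows the orange finger (285,205) on the white plate, in line with the jaws. The purple one (510,215) is well aside. I'm descending to grasp.

Call:
servo_tool(commands=[{"linear": [0, 0, 35], "angular": [0, 0, 0], "gripper": 0.4}, {"linear": [0, 0, 70], "angular": [0, 0, 0], "gripper": 0.4}, {"linear": [0, 0, 100], "angular": [0, 0, 0], "gripper": 0.4}, {"linear": [0, 0, 120], "angular": [0, 0, 0], "gripper": 0.4}, {"linear": [0, 0, 129], "angular": [0, 0, 0], "gripper": 0.4}, {"linear": [0, 0, 129], "angular": [0, 0, 0], "gripper": 0.4}, {"linear": [0, 0, 129], "angular": [0, 0, 0], "gripper": -0.5}, {"linear": [0, 0, 129], "angular": [0, 0, 0], "gripper": -0.5}, {"linear": [0, 0, 129], "angular": [0, 0, 0], "gripper": -0.5}, {"linear": [0, 0, 129], "angular": [0, 0, 0], "gripper": -0.5}, {"linear": [0, 0, 129], "angular": [0, 0, 0], "gripper": -0.5}], force=30)

```text
time_s: 3.7
position: [0.589, 0.147, 0.025]
tool_rot: [[-0.911, 0.413, 0.003], [0.413, 0.911, 0.0], [-0.002, 0.002, -1.0]]
ft_force: [-1.3, 1.5, 6.4]
grip_width: 0.0291
```

Call:
servo_tool(commands=[{"linear": [0, 0, -10], "angular": [0, 0, 0], "gripper": -0.5}, {"linear": [0, 0, -30], "angular": [0, 0, 0], "gripper": -0.5}, {"linear": [0, 0, -60], "angular": [0, 0, 0], "gripper": -0.5}, {"linear": [0, 0, -95], "angular": [0, 0, 0], "gripper": -0.5}, {"linear": [0, 0, -130], "angular": [0, 0, 0], "gripper": -0.5}, {"linear": [0, 0, -160], "angular": [0, 0, 0], "gripper": -0.5}, {"linear": [0, 0, -180], "angular": [0, 0, 0], "gripper": -0.5}, {"linear": [0, 0, -180], "angular": [0, 0, 0], "gripper": -0.5}])

```text
time_s: 4.5
position: [0.5892, 0.1469, 0.2072]
tool_rot: [[-0.911, 0.413, 0.007], [0.413, 0.911, 0.0], [-0.006, 0.003, -1.0]]
ft_force: [-0.6, 0.7, -0.4]
grip_width: 0.0293
```

Run:
```python
from h import *
s=env.observe();p=env.get_image('wrist')
t=env.get_image('top');cv2.imwrite('pics/wt2.png',np.hstack([cv2.resize(p['frame'],(400,300)),cv2.resize(t['frame'][150:310,60:273],(400,300))]))
print(s['time_s'],s['position'],s['grip_width'],s['ft_force'])
cv2.imwrite('pics/w2full.png',p['frame'])
# pot rim: project candidate circles to top & scene overlay
from scipy.optimize import least_squares
def overlay(p,cx,cy,col,z=.085,R=.084):
    im=p['frame'].copy()
    for r in (R,):
        pts=[proj(p,[cx+r*np.cos(a),cy+r*np.sin(a),z]) for a in np.linspace(0,6.283,73)]
        cv2.polylines(im,[np.round(np.array(pts)*8).astype(int)],True,col,1,cv2.LINE_AA,3)
    return im
a=cv2.resize(overlay(t,.456,.34,(0,0,255))[195:295,70:170],None,fx=4,fy=4)
c=env.get_image('scene');b=cv2.resize(overlay(c,.456,.34,(0,0,255))[235:335,365:465],None,fx=4,fy=4)
cv2.imwrite('pics/ov.png',np.hstack([a,b]))
```

```text
4.5 [0.58918241 0.14686362 0.20717553] 0.029265287975540323 [-0.56390016  0.67923397 -0.44327252]
```

View pics/wt2.png

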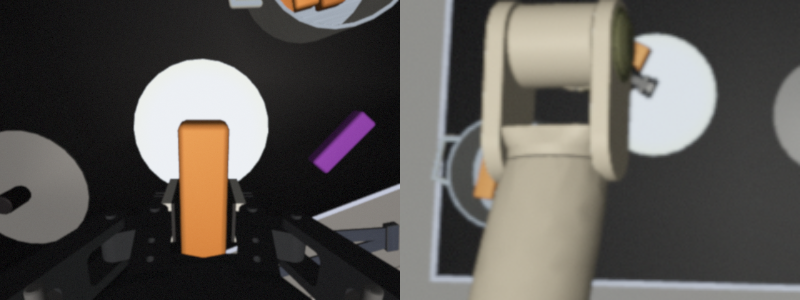

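View pics/ov.png

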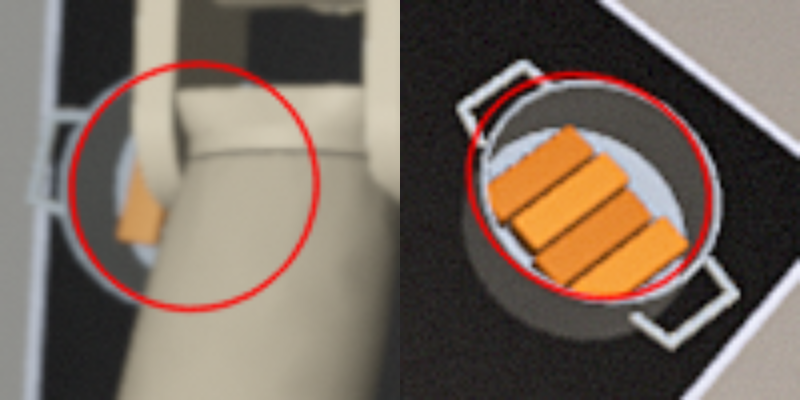

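Run:
```python
from h import *
t=env.get_image('top');t['frame']=cv2.imread('pics/top0.png');c=env.get_image('scene');c['frame']=cv2.imread('pics/scene0.png')
A=np.linspace(0,2*np.pi,120,endpoint=False)
def projm(p,X):
    C=np.linalg.inv(np.array(p['cam_to_world']))@np.vstack([X.T,np.ones(len(X))]);return p['cx']-p['fx']*C[0]/C[2],p['cy']+p['fy']*C[1]/C[2]
ims={}
for n,p in (('top',t),('scene',c)):
    g=cv2.cvtColor(p['frame'],cv2.COLOR_BGR2GRAY).astype(np.float32)
    ridge=g-cv2.blur(g,(9,9)); best=[]
    for x in np.arange(.43,.485,.001):
        for y in np.arange(.315,.37,.001):
            X=np.c_[x+.082*np.cos(A),y+.082*np.sin(A),np.full(120,.085)]
            u,v=projm(p,X); val=cv2.remap(ridge,u.astype(np.float32)[None],v.astype(np.float32)[None],1)[0]
            best.append((np.clip(val,-20,20).mean(),x,y))
    best.sort(reverse=True);print(n,np.round(best[:4],3).tolist())
    x,y=best[0][1:];X=np.c_[x+.084*np.cos(A),y+.084*np.sin(A),np.full(120,.085)];u,v=projm(p,X)
    im=cv2.polylines(p['frame'].copy(),[np.round(np.c_[u,v]*8).astype(int)],True,(0,0,255),1,16,3)
    ims[n]=cv2.resize(im[195:295,65:165] if n=='top' else im[235:335,365:465],None,fx=4,fy=4)
cv2.imwrite('pics/ov2.png',np.hstack([ims['top'],ims['scene']]))
```

```text
top [[19.975, 0.456, 0.349], [19.962, 0.455, 0.349], [19.878, 0.454, 0.349], [19.611, 0.457, 0.349]]
scene [[20.0, 0.454, 0.349], [20.0, 0.454, 0.348], [20.0, 0.453, 0.35], [20.0, 0.453, 0.349]]
```

View pics/ov2.png

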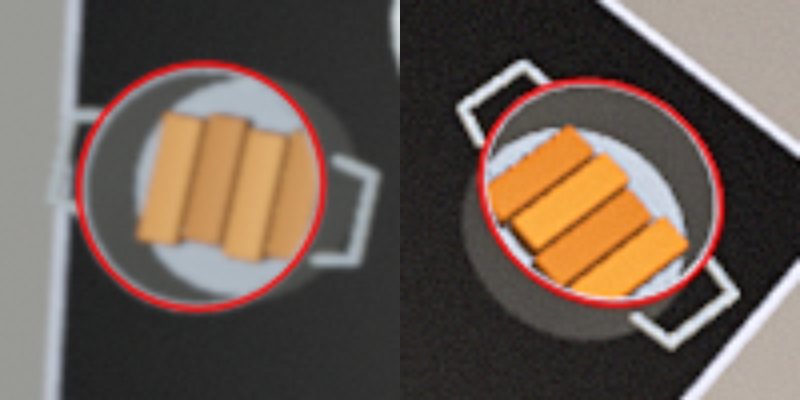

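Call:
servo_tool(commands=[{"linear": [20, 12, 0], "angular": [0, 0, 0], "gripper": -0.5}, {"linear": [50, 31, 0], "angular": [0, 0, 0], "gripper": -0.5}, {"linear": [85, 53, 0], "angular": [0, 0, 0], "gripper": -0.5}, {"linear": [120, 75, 0], "angular": [0, 0, 0], "gripper": -0.5}, {"linear": [155, 97, 0], "angular": [0, 0, 0], "gripper": -0.5}, {"linear": [185, 115, 0], "angular": [0, 0, 0], "gripper": -0.5}, {"linear": [206, 128.5, 0], "angular": [0, 0, 0], "gripper": -0.5}, {"linear": [206, 128.5, 0], "angular": [0, 0, 0], "gripper": -0.5}, {"linear": [206, 128.5, 0], "angular": [0, 0, 0], "gripper": -0.5}])

```text
time_s: 5.65
position: [0.4536, 0.3488, 0.2026]
tool_rot: [[-0.911, 0.412, -0.001], [0.412, 0.911, -0.001], [0.001, -0.001, -1.0]]
ft_force: [0.4, 0.2, 0.3]
grip_width: 0.0292
```

Run:
```python
from h import *
s=env.observe();p=env.get_image('wrist');cv2.imwrite('pics/w3.png',p['frame'])
print(s['time_s'],s['position'],s['tool_rot'].round(4))
M=wristM(s,p)
A=np.linspace(0,6.283,100);im=p['frame'].copy()
pts=np.array([proj(p,[.4545+.084*np.cos(a),.349+.084*np.sin(a),.085],M) for a in A])
cv2.polylines(im,[np.round(pts).astype(int)],True,(0,0,255),1);cv2.imwrite('pics/w3.png',im)
```

```text
5.65 [0.45356218 0.34879862 0.20258623] [[-9.112e-01  4.119e-01 -1.000e-03]
 [ 4.119e-01  9.112e-01 -9.000e-04]
 [ 6.000e-04 -1.200e-03 -1.000e+00]]
```

View pics/w3.png

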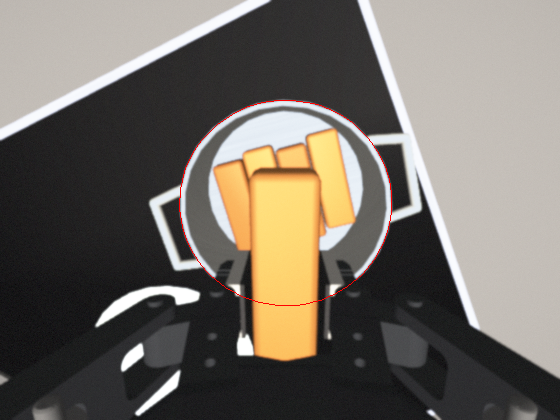

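The wrist view shows the fish finger held over the pot, and the projected rim circle matches the visible rim. I'm lowering it and releasing.

Call:
servo_tool(commands=[{"linear": [0, 0, 20], "angular": [0, 0, 0], "gripper": -0.5}, {"linear": [0, 0, 50], "angular": [0, 0, 0], "gripper": -0.5}, {"linear": [0, 0, 80], "angular": [0, 0, 0], "gripper": -0.5}, {"linear": [0, 0, 110], "angular": [0, 0, 0], "gripper": -0.5}, {"linear": [0, 0, 135], "angular": [0, 0, 0], "gripper": -0.5}, {"linear": [0, 0, 147], "angular": [0, 0, 0], "gripper": -0.5}, {"linear": [0, 0, 151], "angular": [0, 0, 0], "gripper": -0.5}, {"linear": [0, 0, 151], "angular": [0, 0, 0], "gripper": -0.5}, {"linear": [0, 0, 151], "angular": [0, 0, 0], "gripper": -0.5}])

```text
time_s: 6.6
position: [0.4544, 0.349, 0.0534]
tool_rot: [[-0.911, 0.413, 0.002], [0.413, 0.911, 0.001], [-0.001, 0.002, -1.0]]
ft_force: [-0.4, 0.5, 0.9]
grip_width: 0.0293
```

Call:
servo_tool(commands=[{"linear": [0, 0, 0], "angular": [0, 0, 0], "gripper": 0}, {"linear": [0, 0, 0], "angular": [0, 0, 0], "gripper": 0.05}, {"linear": [0, 0, 0], "angular": [0, 0, 0], "gripper": 0.05}, {"linear": [0, 0, 0], "angular": [0, 0, 0], "gripper": 0.05}, {"linear": [0, 0, -10], "angular": [0, 0, 0], "gripper": 0.05}, {"linear": [0, 0, -30], "angular": [0, 0, 0], "gripper": 0.05}, {"linear": [0, 0, -60], "angular": [0, 0, 0], "gripper": 0.05}, {"linear": [0, 0, -100], "angular": [0, 0, 0], "gripper": 0.05}, {"linear": [0, 0, -140], "angular": [0, 0, 0], "gripper": 0.05}, {"linear": [0, 0, -170], "angular": [0, 0, 0], "gripper": 0.05}, {"linear": [0, 0, -170], "angular": [0, 0, 0], "gripper": 0.05}])

```text
time_s: 7.7
position: [0.4548, 0.3495, 0.2275]
tool_rot: [[-0.911, 0.412, 0.008], [0.412, 0.911, 0.004], [-0.006, 0.007, -1.0]]
ft_force: [0.7, -0.3, -0.1]
grip_width: 0.0447
```

Run:
```python
from h import *
s=env.observe();p=env.get_image('wrist')
c=env.get_image('scene')
print(s['time_s'],s['position'],s['tool_rot'].round(4))
M=wristM(s,p)
A=np.linspace(0,6.283,100);im=p['frame'].copy()
pts=np.array([proj(p,[.4545+.084*np.cos(a),.349+.084*np.sin(a),.085],M) for a in A])
cv2.polylines(im,[np.round(pts).astype(int)],True,(0,0,255),1);cv2.imwrite('pics/w4.png',np.hstack([cv2.resize(im,(400,300)),cv2.resize(c['frame'][230:341,330:478],(400,300))]))
# lid centre in scene0/top0: silhouette ellipse at z=14
```

```text
7.7 [0.45483849 0.3495359  0.22751323] [[-0.9109  0.4125  0.0082]
 [ 0.4125  0.911   0.004 ]
 [-0.0058  0.007  -1.    ]]
```

View pics/w4.png

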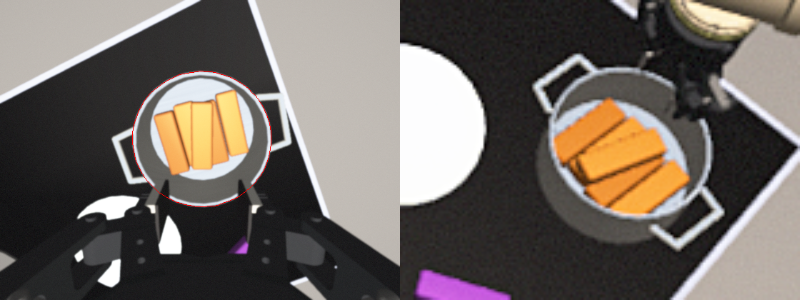

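The fish finger now lies on the other four, inside the pot (wrist crop about 208,135). Next is the lid.

Call:
servo_tool(commands=[{"linear": [-18, -24, 0], "angular": [0, 0, 0], "gripper": 0.5}, {"linear": [-42, -57, 0], "angular": [0, 0, 0], "gripper": 0.5}, {"linear": [-66, -90, 0], "angular": [0, 0, 0], "gripper": 0.5}, {"linear": [-90, -122, 0], "angular": [0, 0, 0], "gripper": 0.5}, {"linear": [-114, -155, 0], "angular": [0, 0, 0], "gripper": 0.5}, {"linear": [-138, -188, 0], "angular": [0, 0, 0], "gripper": 0.5}, {"linear": [-162, -220, 0], "angular": [0, 0, 0], "gripper": 0.5}, {"linear": [-186, -253, 0], "angular": [0, 0, 0], "gripper": 0.5}, {"linear": [-210, -286, 0], "angular": [0, 0, 0], "gripper": 0.5}, {"linear": [-234, -318, 0], "angular": [0, 0, 0], "gripper": 0.5}, {"linear": [-258, -351, 0], "angular": [0, 0, 0], "gripper": 0.5}, {"linear": [-279, -380, 0], "angular": [0, 0, 0], "gripper": 0.5}, {"linear": [-292, -397, 0], "angular": [0, 0, 0], "gripper": 0.5}, {"linear": [-292, -397, 0], "angular": [0, 0, 0], "gripper": 0.5}, {"linear": [-292, -397, 0], "angular": [0, 0, 0], "gripper": 0.5}, {"linear": [-292, -397, 0], "angular": [0, 0, 0], "gripper": 0.5}])

```text
time_s: 9.4
position: [0.5555, -0.1321, 0.2218]
tool_rot: [[-0.911, 0.412, -0.001], [0.412, 0.911, 0.001], [0.001, 0.0, -1.0]]
ft_force: [0.0, -0.2, 0.9]
grip_width: 0.0641
```

Run:
```python
from h import *
s=env.observe();p=env.get_image('wrist')
print(s['time_s'],s['position'],s['tool_rot'].round(4),s['q'],s['grip_width'])
M=wristM(s,p)
t=env.get_image('top');
for d in env.trace(p,'lid'): 
    m=d['pixels'].astype(bool);P=wpts(p,m,.014,M).astype(np.float32)*1000
    print(d['confidence'],d['extent'],P.mean(0),cv2.minEnclosingCircle(P))
    # boundary circle robust fit
    e=cv2.findContours(m.astype(np.uint8),0,1)[0];e=max(e,key=len)[:,0]
    Q=np.array([ray(p,u,v,.014,M)[:2] for u,v in e])*1000
    from scipy.optimize import least_squares
    r=least_squares(lambda c:np.hypot(Q[:,0]-c[0],Q[:,1]-c[1])-93,P.mean(0),loss='soft_l1');print(r.x,np.abs(r.fun).mean())
im=p['frame'].copy()
for R,z in((.093,.014),(.014,.022),(.014,.060)):
    pts=np.array([proj(p,[.5565+R*np.cos(a),-.1325+R*np.sin(a),z],M) for a in np.linspace(0,6.283,100)])
    cv2.polylines(im,[np.round(pts).astype(int)],True,(0,0,255),1)
cv2.imwrite('pics/w5.png',im)
```

```text
9.4 [ 0.55546885 -0.13210789  0.22183432] [[-9.113e-01  4.118e-01 -1.200e-03]
 [ 4.118e-01  9.113e-01  8.000e-04]
 [ 1.500e-03  2.000e-04 -1.000e+00]] [-2.52593486e+01  2.48081873e+01  7.29308496e+01  1.19970386e-02
  8.23449857e+01 -9.09449097e+01] 0.06409489586092902
0.71 [200.1, 94.6, 374.6, 269.7] [ 551.9264  -129.96806] ((556.5637817382812, -132.260498046875), 93.8514175415039)
[ 556.42780693 -131.97029418] 0.5871712842537886
```

View pics/w5.png

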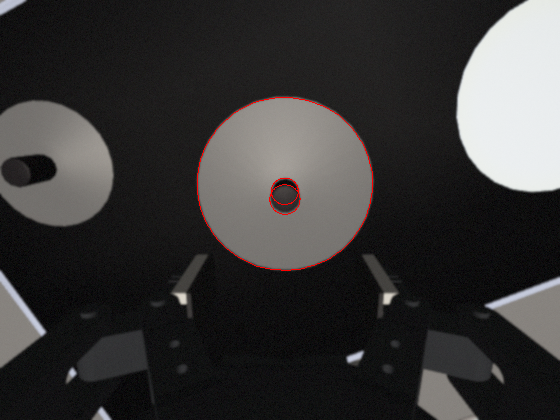

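Call:
servo_tool(commands=[{"linear": [-0.8, 0.3, 25], "angular": [0, 0, 0], "gripper": 0.4}, {"linear": [-0.8, 0.3, 60], "angular": [0, 0, 0], "gripper": 0.4}, {"linear": [-0.8, 0.3, 95], "angular": [0, 0, 0], "gripper": 0.4}, {"linear": [-0.8, 0.3, 130], "angular": [0, 0, 0], "gripper": 0.4}, {"linear": [-0.8, 0.3, 160], "angular": [0, 0, 0], "gripper": 0.4}, {"linear": [-0.8, 0.3, 176], "angular": [0, 0, 0], "gripper": 0.4}, {"linear": [-0.8, 0.3, 183], "angular": [0, 0, 0], "gripper": 0.4}, {"linear": [-0.8, 0.3, 183], "angular": [0, 0, 0], "gripper": 0.4}, {"linear": [-0.8, 0.3, 183], "angular": [0, 0, 0], "gripper": 0.4}, {"linear": [-0.8, 0.3, 183], "angular": [0, 0, 0], "gripper": 0}, {"linear": [-0.8, 0.3, 183], "angular": [0, 0, 0], "gripper": -0.5}, {"linear": [-0.8, 0.3, 183], "angular": [0, 0, 0], "gripper": -0.6}, {"linear": [-0.8, 0.3, 183], "angular": [0, 0, 0], "gripper": -0.6}, {"linear": [-0.8, 0.3, 183], "angular": [0, 0, 0], "gripper": -0.6}, {"linear": [-0.8, 0.3, 183], "angular": [0, 0, 0], "gripper": -0.6}], force=80)

```text
time_s: 11.05
position: [0.5571, -0.1335, 0.0404]
tool_rot: [[-0.911, 0.413, 0.002], [0.413, 0.911, -0.001], [-0.002, 0.0, -1.0]]
ft_force: [-0.6, 0.4, 5.2]
grip_width: 0.026
```

Call:
servo_tool(commands=[{"linear": [0, 0, -5], "angular": [0, 0, 0], "gripper": -0.6}, {"linear": [0, 0, -20], "angular": [0, 0, 0], "gripper": -0.6}, {"linear": [0, 0, -45], "angular": [0, 0, 0], "gripper": -0.6}, {"linear": [0, 0, -75], "angular": [0, 0, 0], "gripper": -0.6}, {"linear": [0, 0, -105], "angular": [0, 0, 0], "gripper": -0.6}, {"linear": [0, 0, -135], "angular": [0, 0, 0], "gripper": -0.6}, {"linear": [0, 0, -155], "angular": [0, 0, 0], "gripper": -0.6}, {"linear": [0, 0, -160], "angular": [0, 0, 0], "gripper": -0.6}, {"linear": [0, 0, -160], "angular": [0, 0, 0], "gripper": -0.6}, {"linear": [0, 0, -160], "angular": [0, 0, 0], "gripper": -0.6}])

```text
time_s: 12.05
position: [0.5561, -0.1331, 0.1979]
tool_rot: [[-0.911, 0.413, -0.002], [0.413, 0.911, 0.001], [0.003, 0.0, -1.0]]
ft_force: [-0.2, -0.4, -2.4]
grip_width: 0.0261
```

Run:
```python
from h import *
s=env.observe();p=env.get_image('wrist');c=env.get_image('scene')
print(s['time_s'],s['position'],s['tool_rot'].round(4),s['grip_width'],s['ft_force'],s['wrist_torque'])
cv2.imwrite('pics/w6.png',np.hstack([cv2.resize(p['frame'],(400,300)),cv2.resize(c['frame'][100:310,180:460],(400,300))]))
M=wristM(s,p)
for d in env.trace(p,'lid'): print(d['confidence'],d['extent'])
```

```text
12.05 [ 0.55613321 -0.13307198  0.19791095] [[-9.109e-01  4.127e-01 -2.400e-03]
 [ 4.127e-01  9.109e-01  1.100e-03]
 [ 2.700e-03  1.000e-04 -1.000e+00]] 0.02609180703771125 [-0.15590874 -0.40407646 -2.43180688] [-0.03549438 -0.01279749  0.00070279]
0.67 [106.4, 62.8, 464.2, 360.9]
```

View pics/w6.png

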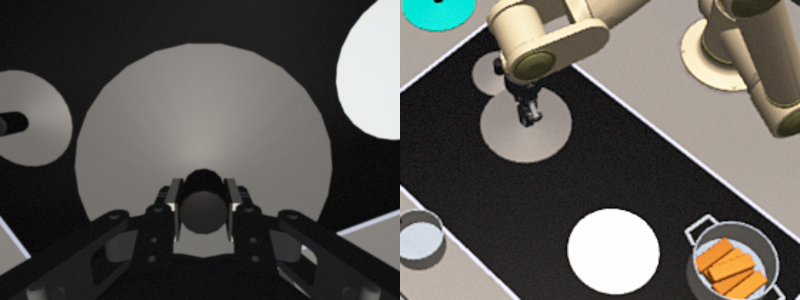

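Call:
servo_tool(commands=[{"linear": [7, 10, 0], "angular": [0, 0, 0], "gripper": -0.6}, {"linear": [20, 27, 0], "angular": [0, 0, 0], "gripper": -0.6}, {"linear": [38, 52, 0], "angular": [0, 0, 0], "gripper": -0.6}, {"linear": [58, 79, 0], "angular": [0, 0, 0], "gripper": -0.6}, {"linear": [78, 106, 0], "angular": [0, 0, 0], "gripper": -0.6}, {"linear": [98, 133, 0], "angular": [0, 0, 0], "gripper": -0.6}, {"linear": [118, 161, 0], "angular": [0, 0, 0], "gripper": -0.6}, {"linear": [138, 188, 0], "angular": [0, 0, 0], "gripper": -0.6}, {"linear": [158, 215, 0], "angular": [0, 0, 0], "gripper": -0.6}, {"linear": [178, 242, 0], "angular": [0, 0, 0], "gripper": -0.6}, {"linear": [198, 270, 0], "angular": [0, 0, 0], "gripper": -0.6}, {"linear": [218, 297, 0], "angular": [0, 0, 0], "gripper": -0.6}, {"linear": [238, 324, 0], "angular": [0, 0, 0], "gripper": -0.6}, {"linear": [256, 349, 0], "angular": [0, 0, 0], "gripper": -0.6}, {"linear": [271, 369, 0], "angular": [0, 0, 0], "gripper": -0.6}, {"linear": [283, 385, 0], "angular": [0, 0, 0], "gripper": -0.6}, {"linear": [290, 395, 0], "angular": [0, 0, 0], "gripper": -0.6}, {"linear": [291.5, 397, 0], "angular": [0, 0, 0], "gripper": -0.6}, {"linear": [291.5, 397, 0], "angular": [0, 0, 0], "gripper": -0.6}, {"linear": [291.5, 397, 0], "angular": [0, 0, 0], "gripper": -0.6}])

```text
time_s: 14.2
position: [0.4552, 0.3479, 0.1993]
tool_rot: [[-0.911, 0.413, -0.0], [0.413, 0.911, -0.0], [-0.0, -0.0, -1.0]]
ft_force: [-0.8, -0.8, -3.7]
grip_width: 0.0259
```

Run:
```python
from h import *
from scipy.optimize import least_squares
s=env.observe();p=env.get_image('wrist');c=env.get_image('scene')
print(s['time_s'],s['position'],s['tool_rot'].round(4),s['grip_width'],s['ft_force'],s['wrist_torque'])
M=wristM(s,p)
d=env.trace(p,'lid')[0];m=d['pixels'].astype(np.uint8);e=max(cv2.findContours(m,0,1)[0],key=len)[:,0];e=e[(e[:,1]<225)].astype(float)
A=np.linspace(0,2*np.pi,720)
z0=s['position'][2]-.0395+.014
def curve(q):
    x,y,a,b=q;X=np.c_[x+.093*np.cos(A),y+.093*np.sin(A),z0+a*.093*np.cos(A)+b*.093*np.sin(A)]
    C=np.linalg.inv(M)@np.vstack([X.T,np.ones(720)]);return np.c_[p['cx']-p['fx']*C[0]/C[2],p['cy']+p['fy']*C[1]/C[2]]
from scipy.spatial import cKDTree
def res(q): return cKDTree(curve(q)).query(e)[0]
x0=s['position'][0],s['position'][1]
for q0 in ([*x0,0,0],):
    r0=res(q0);r=least_squares(res,q0,diff_step=1e-3,loss='soft_l1',x_scale=[.01,.01,.05,.05]);print('level guess err',r0.mean(),'fit',r.x.round(4),r.fun.mean())
im=p['frame'].copy();cv2.polylines(im,[np.round(curve([*x0,0,0])).astype(int)],True,(0,0,255),1)
cv2.imwrite('pics/w7.png',np.hstack([cv2.resize(im,(400,300)),cv2.resize(c['frame'][180:330,330:530],(400,300))]))
```

```text
14.2 [0.45522917 0.34786363 0.19927979] [[-9.105e-01  4.134e-01 -1.000e-04]
 [ 4.134e-01  9.105e-01 -3.000e-04]
 [-1.000e-04 -3.000e-04 -1.000e+00]] 0.02589099142528884 [-0.79027204 -0.75025735 -3.66323935] [ 0.03891179 -0.04134147 -0.01521634]
level guess err 1.1890014314119373 fit [ 4.547e-01  3.480e-01  1.900e-03 -3.000e-04] 0.8869899260642082
```

View pics/w7.png

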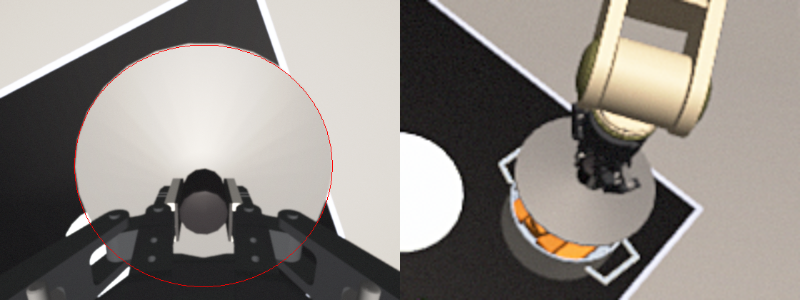

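Call:
servo_tool(commands=[{"linear": [0.8, 0.5, 10], "angular": [0, 0, 0], "gripper": -0.6}, {"linear": [0.8, 0.5, 28], "angular": [0, 0, 0], "gripper": -0.6}, {"linear": [0.8, 0.5, 46], "angular": [0, 0, 0], "gripper": -0.6}, {"linear": [0.8, 0.5, 62], "angular": [0, 0, 0], "gripper": -0.6}, {"linear": [0.8, 0.5, 72], "angular": [0, 0, 0], "gripper": -0.6}, {"linear": [0.8, 0.5, 77], "angular": [0, 0, 0], "gripper": -0.6}, {"linear": [0.8, 0.5, 80], "angular": [0, 0, 0], "gripper": -0.6}, {"linear": [0.8, 0.5, 80], "angular": [0, 0, 0], "gripper": -0.6}, {"linear": [0.8, 0.5, 80], "angular": [0, 0, 0], "gripper": -0.6}])

```text
time_s: 15.25
position: [0.4548, 0.3495, 0.1199]
tool_rot: [[-0.911, 0.413, 0.001], [0.413, 0.911, 0.0], [-0.001, 0.001, -1.0]]
ft_force: [-1.1, -0.1, -3.7]
grip_width: 0.0263
```

Call:
servo_tool(commands=[{"linear": [0, 0, 1], "angular": [0, 0, 0], "gripper": -0.6}, {"linear": [0, 0, 2], "angular": [0, 0, 0], "gripper": -0.6}, {"linear": [0, 0, 3], "angular": [0, 0, 0], "gripper": -0.6}, {"linear": [0, 0, 3], "angular": [0, 0, 0], "gripper": -0.6}, {"linear": [0, 0, 3], "angular": [0, 0, 0], "gripper": -0.6}])

```text
time_s: 15.75
position: [0.4545, 0.3494, 0.1163]
tool_rot: [[-0.911, 0.413, 0.0], [0.413, 0.911, -0.0], [-0.0, -0.0, -1.0]]
ft_force: [-0.3, -0.3, -2.7]
grip_width: 0.0261
```

Call:
servo_tool(commands=[{"linear": [0, 0, 0.5], "angular": [0, 0, 0], "gripper": -0.6}, {"linear": [0, 0, 1], "angular": [0, 0, 0], "gripper": -0.6}, {"linear": [0, 0, 1.5], "angular": [0, 0, 0], "gripper": -0.6}, {"linear": [0, 0, 1.5], "angular": [0, 0, 0], "gripper": -0.6}, {"linear": [0, 0, 1.5], "angular": [0, 0, 0], "gripper": -0.6}])

```text
time_s: 16.25
position: [0.4545, 0.3494, 0.1155]
tool_rot: [[-0.911, 0.413, 0.001], [0.413, 0.911, 0.0], [-0.001, 0.0, -1.0]]
ft_force: [-2.5, -1.1, 6.1]
grip_width: 0.026
```

The lid is in contact: the force swung from -3 to +6 N at the expected height. Releasing now.

Call:
servo_tool(commands=[{"linear": [0, 0, 0], "angular": [0, 0, 0], "gripper": -0.2}, {"linear": [0, 0, 0], "angular": [0, 0, 0], "gripper": 0.2}, {"linear": [0, 0, 0], "angular": [0, 0, 0], "gripper": 0.4}, {"linear": [0, 0, 0], "angular": [0, 0, 0], "gripper": 0.4}, {"linear": [0, 0, 0], "angular": [0, 0, 0], "gripper": 0.4}, {"linear": [0, 0, -10], "angular": [0, 0, 0], "gripper": 0.4}, {"linear": [0, 0, -35], "angular": [0, 0, 0], "gripper": 0.4}, {"linear": [0, 0, -65], "angular": [0, 0, 0], "gripper": 0.4}, {"linear": [0, 0, -100], "angular": [0, 0, 0], "gripper": 0.4}, {"linear": [0, 0, -130], "angular": [0, 0, 0], "gripper": 0.4}, {"linear": [0, 0, -150], "angular": [0, 0, 0], "gripper": 0.4}, {"linear": [0, 0, -150], "angular": [0, 0, 0], "gripper": 0.4}, {"linear": [0, 0, -150], "angular": [0, 0, 0], "gripper": 0.4}])

```text
time_s: 17.55
position: [0.4543, 0.3493, 0.2648]
tool_rot: [[-0.911, 0.413, 0.0], [0.413, 0.911, 0.0], [-0.0, 0.0, -1.0]]
ft_force: [0.6, -0.4, -0.4]
grip_width: 0.0597
```

Run:
```python
from h import *
s=env.observe();p=env.get_image('wrist');c=env.get_image('scene')
print(s['time_s'],s['position'],s['grip_width'],s['ft_force'])
M=wristM(s,p)
def ov(p,M,z):
    im=p['frame'].copy()
    for R,h in((.093,z+.014),(.014,z+.06)):
        pts=np.array([proj(p,[.4545+R*np.cos(a),.3494+R*np.sin(a),h],M) for a in np.linspace(0,6.283,100)])
        cv2.polylines(im,[np.round(pts*8).astype(int)],True,(0,0,255),1,16,3)
    return im
cv2.imwrite('pics/w8.png',np.hstack([cv2.resize(ov(p,M,.075),(400,300)),cv2.resize(ov(c,None,.075)[215:335,340:500],(400,300))]))
d=env.trace(p,'lid');m=d[0]['pixels'].astype(np.uint8)
e=max(cv2.findContours(m,0,1)[0],key=len)[:,0]
e=e[e[:,1]<250]
from scipy.optimize import least_squares
Q=np.array([ray(p,u,v,.089,M)[:2] for u,v in e])*1000
r=least_squares(lambda c:np.hypot(Q[:,0]-c[0],Q[:,1]-c[1])-c[2],[454,349,93],loss='soft_l1');print(r.x,np.abs(r.fun).mean())
```

```text
17.55 [0.45431762 0.3492924  0.2647663 ] 0.05965040557419316 [ 0.55609298 -0.37046605 -0.43573453]
[453.59811832 349.99636465  92.65277878] 0.3771158696994549
```

View pics/w8.png

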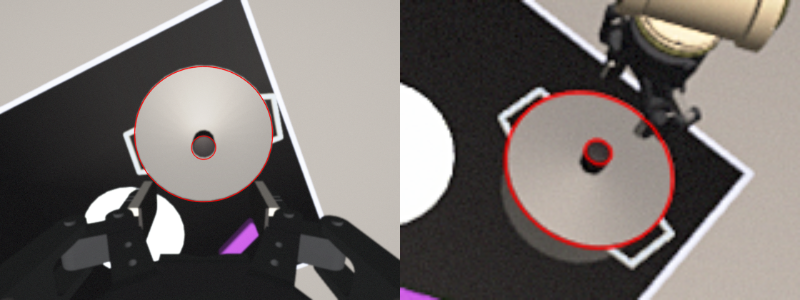

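The lid outline and knob match the seated, level model in both views: fitted radius 92.7 mm against 93, centre within 1 mm. Nothing touches the gripper, so I'm handing in.

Run:
```python
from h import *
c=env.get_image('scene')
for d in env.trace(c,'small_lid')[:1]: print(d['extent'])
print(env.close_job())
```

```text
[230.4, 135.3, 271.0, 167.7]
the job is handed in; nothing more can be done
None
```

I put the orange fish finger from the plate into the steel pot on top of the other four. I then closed the pot with the larger grey lid and handed the job in at about 17.6 s of the 64 s allowed.

- **Lid:** the wrist view fits a level, fully seated lid, with centre (0.4536, 0.3500) against the pot's (0.4545, 0.349) and radius 92.7 mm against 93. The scene view matches the same outline. On lowering, the vertical force swung from about -3 to +6 N. That happened at a tool height of 0.1155, against the expected 0.1145.
- **Left alone:** the small lid traces at the same place as at the start, within 2 px. I never approached the purple and turquoise look-alikes.
- **Gripper:** it stands about 15 cm clear above the pot. No check failed.

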